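# Lift the kimchi press plate from the drain tray to the drying rack with the turner

## Robot

A 7-joint arm with a two-finger parallel gripper is mounted at the origin on the work surface. World frame = base frame: x ahead of the robot, y to its left, z up, the work surface at z = 0. Lengths are in m, angles in rad, forces in N, time in s.
With the tool pointing down it reaches from about 0.35 to 0.9 m from the base axis. Payload 8.1 kg.
Tool frame: the origin (TCP) lies midway between the tips of the shut fingers; the grasp point (between the pads) lies 19 mm behind it; z points along the fingers, y is the line along which they close (so a half turn about z gives the same grasp; the last joint's range is limited). The gripper opens to 85 mm and grips with 20 to 120 N. Pads are 22 mm wide; open, the fingers measure 114 mm over their backs; the gripper's body (76 mm by 85 mm) begins 54 mm behind the grasp point. The pads swing forward as they close: fully open they stand 13 mm farther back than shut.
Start: joints at [-1.262, 0.434, 0.025, 1.573, -0.012, 1.134, -0.075], TCP at [0.25, 0.573, 0.231] pointing down, gripper open.
Joint ranges: [-2.62, 2.62], [-0.44, 2.09], [-1.27, 1.32], [0.08, 2.57], [-1.32, 4.46], [0.12, 2], [-2.74, 2.74]. Speed limits (rad/s): [2.22, 2.22, 3.01, 3.01, 3.14, 3.14, 3.14].

## Interface

Orientations are given as a unit quaternion [x, y, z, w].
In Python, from cell import state, camera, camera_model, job_done, find_in, masks_of, spot_point gives the robot as it stands. The module is installed in compiled form; this text tells all that it offers.
- The arm moves only by the tool carry_out, never from a script. Its argument "steps" is a list of rows, each a list of 5 numbers: the opening, from -1 (shut) to 1 (fully open), then the shift along the world's x, y, z scaled (see below), then the turn about the world's z scaled (see below). In form: [[hand, x, y, z, roll], ...]. A call has 1 to 10 rows; each row shifts and turns the commanded pose from where the row before left it; what a row does not reach is not made up. The controller multiplies each number of a shift by 0.05 m and each number of a turn by 0.12 rad. A row lasts 1/10 s, in which the tool goes at most 50 mm and 8.59 degrees, less where a joint would pass 70% of its speed; a pose out of reach is approached as far as the arm can. A call with a number of a shift or a turn outside -1 to 1 is refused whole. A call with a gripper value outside its range is refused whole. The fingers move at their own pace and stop on an object; "grip_force" is the grip in N (left out, the last holds). Time passes only in rows, so rows that do not move let the fingers close. It gives the time, the measured TCP pose, the force, the opening and the grip force at its end, in the units of the state.
- state(): the state, without advancing time (a new reading comes with each control period).
- camera(name): name is "scene" or "side" or "wrist"; returns the picture (400x640x3 uint8, blue, green, red); there is no depth.
- camera_model(name): a dict with "fx", "fy", "cx", "cy" (pixels), "extrinsics" (4x4, takes a point from camera to world coordinates). Camera axes: x right, y up, looking along -z (the intrinsics and any distortion apply to the point x, -y, -z); pixel columns grow to the right and rows downward; lengths in m; the calibration is good to about 2 mm. The wrist camera is an equidistant fisheye: a pixel r from the principal point sees the ray r / f radians off the axis. A picture is of the moment at which its call begins: read the wrist's pose just before it. camera_model takes no time and is no camera call; for the wrist camera it gives the pose at the moment of the call.
- job_done(): hands the job in; it is judged then, once.
Trained networks look in the newest picture that a camera, given by its name, has taken for a name from the list of things; names that differ only in an ending like _2 or _b are one class to them, and where a whole thing is asked for, a point or a joint stands for the part that bears it (a point fixed in the world has none). Each returns a list of dicts, best first, with "conf" (0 to 1); they miss things now and then, are a little off and sometimes report something else, mostly with a low value. They report only what shows in the picture. A call takes as long as a camera call. They do not tell look-alikes from the thing itself.
- find_in(camera, query): "point" ([column, row] in pixels, amid what is visible of it).
- masks_of(camera, query): "region" (400x640 bool, what is visible of it) and "point" ([column, row] in pixels, amid what is visible of it).
- spot_point(camera, query): "point" ([column, row] in pixels: a listed point, or the origin of a listed thing).
The state is a dict: "t": time; "joint_positions": joint angles; "joint_velocities": joint speeds; "effort": joint torques, N m; "ee_pos": TCP position; "ee_rot": TCP orientation; "ft_force": force on the tool from outside, world axes, zero at the start; "wrist_torque": the same for the moment, N m; "width": finger opening in m; "finger_force": force on a finger pad.
Only numpy, scipy, OpenCV 4.12 (cv2) and the standard library are available. Lean on these libraries where they do the work, as an engineer would, in place of code of your own. Each camera call takes 0.05 s, during which the arm holds its last target. There are 200 camera calls.

## Task

Pull the turner out of the steel caddy, slide its blade under the white press plate lying in the grey drain tray (push it gently until the blue fence stops it and it sits on the blade right up to the lip at its rear), lift the plate on the blade and lower it gently, flat and centred, onto the two wooden bars of the drying rack, the blade going down between the bars so that it can be drawn out. Never touch the plate with the gripper or the arm; finally set the turner down by itself on the tiled ledge, touching nothing else, and leave everything else where it stands.

Things in the scene. Friction and masses are not known exactly. Their poses are not given: they have to be found in the camera images.
- turner: Loose turner, 140 g. Origin: heel (rear edge) of its blade, middle of the underside; x to the blade's tip, y across, z = blade's upper normal. Flat steel blade 90 long, 56 wide, 2.5 thick. Handle rises backwards from the heel in the x-z plane at 55 deg to the blade, along (-0.574, 0, 0.819). Stands by itself with the blade flat on the ledge (a gripper in line with the handle then leans 35 deg).
- turner_tip (a point): Middle of the blade's front edge, underside, 90 mm along x from the heel. On the blade an upright lip, 40 wide, 18 high, its front face 14 mm ahead of the heel, stops what slides on. At the start the tip is down on the caddy's floor in the far (caddy +x) corner; the blade slopes down to it about 30 degrees and points to caddy +x.
- turner_grip (a point): Grip point on the axis of the wooden handle, 115 mm along it from the heel. The straight wooden part runs from 25 to 150 mm from the heel, 18 mm thick in the turner's x-z plane, 24 mm wide along y; below it an 8 mm steel neck. At the start the handle leans on the caddy's near (-x) rim about 5 deg back from vertical.
- plate: Loose white press plate, about 200 g, diameter 120, 10 thick. Origin: middle of the underside, z up. Flat underside of diameter 100; from there the lower edge is bevelled, rising 4.5 mm over 10 mm to the full diameter. Starts near the tray's origin, within 12 mm of its middle line (y = 0), 2 to 52 mm short of the fence. Once stopped by the fence it rides up on a blade pushed on at floor level.
- tray: Grey drain tray, open at the front (-x, towards the robot), rims 18 mm high elsewhere. Origin on the ledge; floor from x = -100 to 131, y = +-80 mm, its top at z = 6 mm. A fixed blue fence bar (12 mm thick, top at 24 mm) lies across it behind the plate; its front face is anywhere from x = 70 to 112 mm and is not reported: feel for it. Pushed along +x, the plate slides until the fence stops it.
- rack: Fixed wooden drying rack. Origin on the ledge under its middle. Two bars along x, 160 long, 14 wide, middles at y = +-45 mm (clear gap 76 mm), flat tops at z = 50 mm, undersides at 36 mm. Legs under the bar ends, joined by low cross-pieces at x = +-70 mm up to z = 12 mm; between the bars above those it is open at the front (-x), to draw a blade out.
- caddy: Steel utensil caddy, fixed, open on top. Origin on the ledge under its middle. Outside 99 (x) x 70 (y) mm, 94 mm high, inside 93 x 64 mm, walls 3 mm, floor 4 mm thick. Holds only the turner. The tiled ledge it stands on has its top at world z = 0. Fixed blue containers stand far aside: a stack 260 mm high beyond y = -0.5 m, one 90 mm high beyond y = 0.5 m.
- cup: steel measuring cup, 76 mm across, 60 mm high, beside tray or rack; bystander. Origin at the middle of its underside.
- dish: small blue ceramic dish, 90 mm across, 20 mm high, between the robot and the caddy; bystander. Origin at the middle of its underside.
- jar: amber jar with a red cap, 70 mm across, 100 mm high, beside tray or rack; bystander. Origin at the middle of its underside.
- chopstick1: wooden chopstick 200 x 8 x 8 mm lying across (its x axis along its length); bystander. Origin at the middle of its underside.
- chopstick2: the other chopstick of the pair, alike; bystander. Origin at the middle of its underside.
Things that resemble listed ones, but are neither listed nor needed, are in the scene too. Leave any turquoise look-alike of the turner alone.

How it is judged:
On the way, in this order (a step that is already met when the one before it is completed fails the run):
1. the turner is pulled out of the caddy: its tip is more than 80 mm above the ledge (height (world z) of turner_tip above 0.08 m), for 0.1 s.
2. the plate is carried by the turner: its middle is more than 30 mm above the ledge, on the turner and clear of the tray (height (world z) of plate above 0.03 m and contact force between plate and turner above 0.5 N and contact force between plate and tray below 0.1 N and angle between plate's own z axis and vertical below 0.5 rad), for 0.3 s.
3. the plate lies flat and centred on the rack's bars with the turner's blade still under it (blade tip within 80 mm of the plate's middle, seen from above) (x of plate in the frame of rack between -0.03 and 0.03 m and y of plate in the frame of rack between -0.015 and 0.015 m and z of plate in the frame of rack between 0.046 and 0.054 m and angle between plate's own z axis and vertical below 0.07 rad and contact force between plate and rack above 0.5 N and horizontal distance between plate and turner_tip below 0.08 m and height (world z) of turner_tip below 0.058 m and linear speed of plate below 0.15 m/s), for 0.1 s.
At the end, for the whole second after the job is handed in: The plate rests flat (within 4 deg) on both bars of the rack, its middle within 30 mm of the rack's middle along the bars and 15 mm across; the turner is at rest low on the ledge (tip below 70 mm, grip point below 120 mm) and touches no plate, rack, tray, caddy or bystander (x of plate in the frame of rack between -0.03 and 0.03 m and y of plate in the frame of rack between -0.015 and 0.015 m and z of plate in the frame of rack between 0.046 and 0.054 m and angle between plate's own z axis and vertical below 0.07 rad and contact force between plate and rack above 0.5 N and linear speed of each of plate, turner below 0.02 m/s and contact force between plate and turner below 0.05 N and contact force between turner and rack below 0.05 N and contact force between turner and tray below 0.05 N and height (world z) of turner_tip below 0.07 m and height (world z) of turner_grip below 0.12 m and contact force between turner and caddy below 0.05 N and contact force between turner and cup below 0.05 N and contact force between turner and dish below 0.05 N and contact force between turner and jar below 0.05 N and contact force between turner and chopstick1 below 0.05 N and contact force between turner and chopstick2 below 0.05 N).
It fails at once if the gripper or the arm touches the plate (contact force between plate and the fingers above 0.5 N or contact force between plate and the arm above 0.5 N).
It fails at once if the turner presses or knocks the plate with more than 60 N (contact force between plate and turner above 60 N).
It fails at once if the measuring cup, dish, jar or a chopstick is pushed more than 25 mm from its place (distance of any of cup, dish, jar, chopstick1, chopstick2 from where it was at the start of the episode above 0.025 m).
It also fails if it takes over 59 s, if anything falls off the work surface, if the arm or the gripper's body presses on something with over 40 N, if the wrist force passes 120 N, or if a joint passes its speed limit or range.

## Working session

There is one attempt and no reset: what is moved stays moved. The work goes in short steps, Python scripts to look and compute and a tool call to move; the robot and the scene stay as the last step left them, time stands still between calls to the robot, and variables do not carry over. Pictures are saved under pics/ and viewed, at most 10 in all, crops included, and the job is handed in when it is done.

Besides the shell and the picture viewer there is one more tool, called after ">>>" as name([rows], argument=value, ...), one row to a line, values as JSON. carry_out: Moves the arm, as the interface text tells. Its arguments: {"type":"object","properties":{"steps":{"type":"array","items":{"type":"array","items":{"type":"number","minimum":-1,"maximum":1}}},"grip_force":{"type":"number"}},"required":["steps"]}

```bash
mkdir -p pics
cat > h.py <<'E'
import numpy as np, cv2
from cell import *
def ray(cam,p):
    m=camera_model(cam);E=np.array(m["extrinsics"]);u=(p[0]-m["cx"])/m["fx"];v=(p[1]-m["cy"])/m["fy"]
    if cam=="wrist":
        r=np.hypot(u,v);s=np.sin(r)/max(r,1e-9);d=np.array([u*s,-v*s,-np.cos(r)])
    else: d=np.array([u,-v,-1.])
    d=E[:3,:3]@d
    return E[:3,3],d/np.linalg.norm(d)
def onz(cam,p,z):
    o,d=ray(cam,p);return o+d*(z-o[2])/d[2]
def tri(a,b):
    (o1,d1),(o2,d2)=a,b
    A=np.c_[d1,-d2];s=np.linalg.lstsq(A,o2-o1,rcond=None)[0]
    p,q=o1+s[0]*d1,o2+s[1]*d2
    return (p+q)/2,np.linalg.norm(p-q)
def proj(cam,P):
    m=camera_model(cam);E=np.array(m["extrinsics"]);q=E[:3,:3].T@(np.array(P)-E[:3,3]);q=np.array([q[0],-q[1],-q[2]])
    if cam=="wrist":
        r=np.hypot(q[0],q[1]);t=np.arctan2(r,q[2]);q=np.array([q[0]*t/r,q[1]*t/r,1])
    return np.array([m["fx"]*q[0]/q[2]+m["cx"],m["fy"]*q[1]/q[2]+m["cy"]])
E
cat > a.py <<'E'
from h import *
np.set_printoptions(precision=3,suppress=True)
s=state();print(s["t"],s["ee_pos"],s["ee_rot"],s["width"])
for c in["scene","side"]:
    im=camera(c);cv2.imwrite(f"pics/{c}0.png",im)
    print(c,{k:np.round(camera_model(c)[k],2).tolist() for k in("fx","extrinsics")})
    for q in["turner","turner_tip","turner_grip","plate","tray","rack","caddy","cup","dish","jar","chopstick1"]:
        print(q,[(np.round(d["point"]).astype(int).tolist(),round(d["conf"],2),onz(c,d["point"],0)[:2].round(3).tolist()) for d in spot_point(c,q)][:4])
print(state()["t"])
E
python3 a.py
```

```text
0.0 [0.25  0.572 0.231] [ 0.205  0.979 -0.001 -0.   ] 0.08526950546003528
scene {'fx': 467.0, 'extrinsics': [[-0.31, -0.75, 0.59, 1.22], [0.95, -0.25, 0.18, 0.22], [0.01, 0.62, 0.79, 1.06], [0.0, 0.0, 0.0, 1.0]]}
turner [([309, 238], 0.9, [0.566, -0.014]), ([251, 128], 0.64, [0.221, -0.332])]
turner_tip [([269, 148], 0.98, [0.289, -0.243])]
turner_grip [([310, 208], 0.97, [0.47, -0.045]), ([271, 109], 0.56, [0.116, -0.305]), ([326, 198], 0.2, [0.418, -0.013])]
plate [([400, 278], 0.69, [0.604, 0.245])]
tray [([184, 182], 0.22, [0.496, -0.428])]
rack [([217, 234], 0.71, [0.633, -0.254])]
caddy [([305, 262], 0.94, [0.638, 0.0]), ([326, 200], 0.68, [0.425, -0.011])]
cup [([471, 279], 0.9, [0.551, 0.419])]
dish [([324, 197], 0.76, [0.419, -0.019])]
jar [([182, 180], 0.6, [0.492, -0.438]), ([397, 276], 0.42, [0.602, 0.238])]
chopstick1 [([274, 320], 0.85, [0.812, -0.017]), ([281, 312], 0.62, [0.788, -0.009])]
side {'fx': 453.78, 'extrinsics': [[0.73, 0.38, -0.57, -0.19], [-0.69, 0.39, -0.61, -0.79], [-0.01, 0.84, 0.55, 0.82], [0.0, 0.0, 0.0, 1.0]]}
turner [([324, 335], 0.78, [0.283, -0.287]), ([296, 249], 0.67, [0.437, -0.013]), ([334, 212], 0.61, [0.642, 0.042])]
turner_tip [([316, 308], 0.62, [0.327, -0.214]), ([432, 317], 0.28, [0.504, -0.424])]
turner_grip [([278, 376], 0.86, [0.144, -0.297]), ([328, 179], 0.59, [0.765, 0.196])]
plate [([282, 190], 0.92, [0.605, 0.257])]
tray [([283, 192], 0.65, [0.598, 0.241])]
rack [([409, 253], 0.77, [0.649, -0.245])]
caddy [([340, 218], 0.71, [0.631, 0.003])]
cup [([238, 178], 0.83, [0.54, 0.422])]
dish [([292, 247], 0.57, [0.433, -0.001])]
jar [([432, 316], 0.61, [0.506, -0.424])]
chopstick1 [([382, 196], 0.44, [0.819, -0.005]), ([377, 195], 0.43, [0.81, 0.009]), ([332, 208], 0.2, [0.652, 0.062])]
1.2
```

View pics/scene0.png

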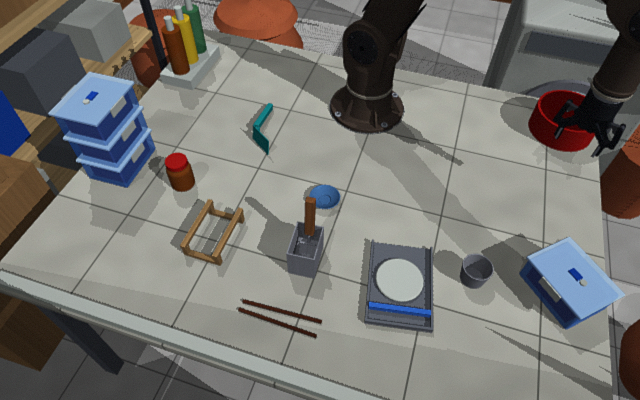

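View pics/side0.png

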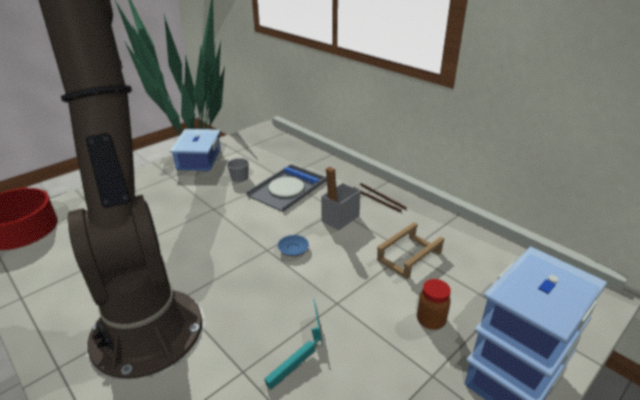

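Scene: wooden-handled turner in the caddy (handle 310,208; caddy 305,262), tray with plate (400,280), rack (213,232). Turner candidates are wooden (310,215) and turquoise (260,130); the wooden one in the caddy fits the description. Confirming in a crop and reading corners at the same time.

Run:
```python
import cv2,numpy as np
im=cv2.imread("pics/scene0.png")
def c(x,y,w,h): return cv2.resize(im[y:y+h,x:x+w],(w*4,h*4),interpolation=cv2.INTER_CUBIC)
out=np.zeros((600,800,3),np.uint8)
a=c(275,185,75,100);out[:400,:300]=a
b=c(355,230,90,105);out[:420,320:680]=b
d=c(175,190,75,50) 
out[400:600,:300]=d
cv2.imwrite("pics/crop1.png",out)
side=cv2.imread("pics/side0.png")
def c(x,y,w,h,k): return cv2.resize(side[y:y+h,x:x+w],(w*k,h*k),interpolation=cv2.INTER_CUBIC)
out=np.zeros((600,800,3),np.uint8)
out[:400,:240]=c(310,155,60,100,4)
out[:240,250:650]=c(240,155,100,60,4)
out[250:570,250:570]=c(370,210,80,80,4)
cv2.imwrite("pics/crop2.png",out)
```

```text
(no output)
```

View pics/crop1.png

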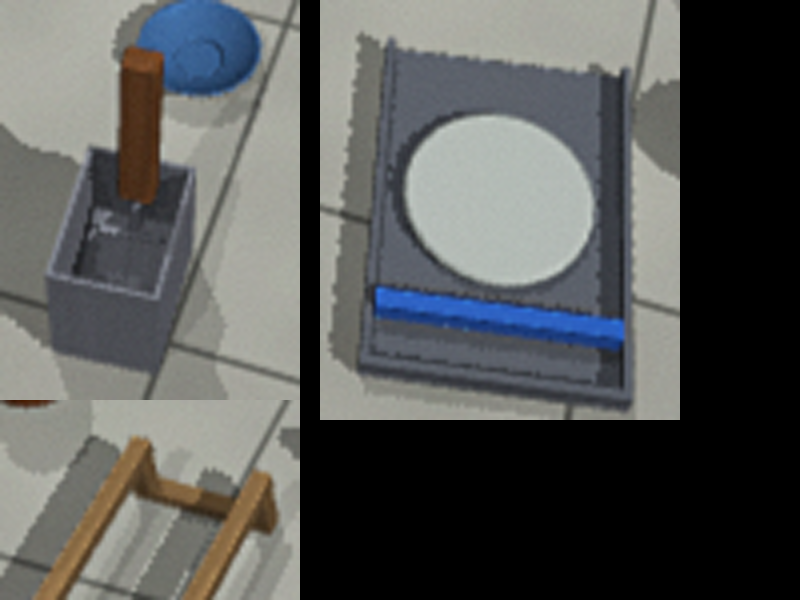

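View pics/crop2.png

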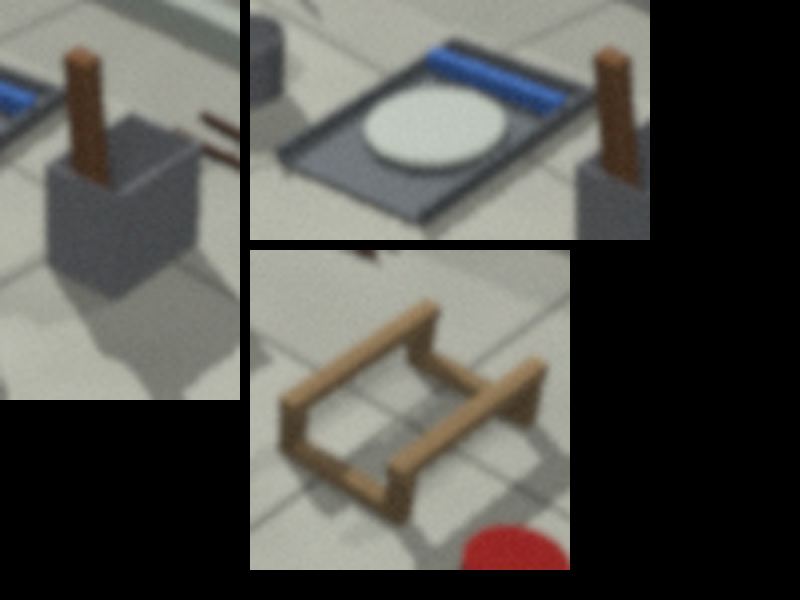

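The crops confirm the real turner: wooden handle, in the caddy, blade towards the far end. Now I'll fit the poses from the corner pixels.

```bash
cat > fit.py <<'E'
from h import *
from scipy.optimize import least_squares
np.set_printoptions(precision=3,suppress=True)
def fit(name,pts,x0):
    def P(v,p):
        c,s=np.cos(v[2]),np.sin(v[2]);return [v[0]+c*p[0]-s*p[1],v[1]+s*p[0]+c*p[1],p[2]]
    f=lambda v:np.concatenate([proj(c,P(v,p))-q for c,p,q in pts])
    r=least_squares(f,x0);print(name,r.x,np.abs(r.fun).round(1).reshape(-1,2).tolist())
s,d="scene","side"
X,Y,Z=.0495,.035,.094
S=lambda x,y:(275+x/4,185+y/4); D=lambda x,y:(310+x/4,155+y/4)
fit("caddy",[(s,(-X,-Y,Z),S(90,148)),(s,(-X,Y,Z),S(195,168)),(s,(X,-Y,Z),S(48,275)),(s,(X,Y,Z),S(158,297)),
 (d,(X,Y,Z),D(132,115)),(d,(X,-Y,Z),D(200,147)),(d,(-X,-Y,Z),D(115,192)),(d,(-X,Y,Z),D(48,165))],[.63,0,0])
X0,X1,Y,Z=-.1,.137,.086,.018
S=lambda x,y:(355+(x-320)/4,230+y/4); D=lambda x,y:(240+(x-250)/4,155+y/4)
fit("tray",[(s,(X0,-Y,Z),S(390,40)),(s,(X0,Y,Z),S(627,70)),(s,(X1,-Y,Z),S(360,365)),(s,(X1,Y,Z),S(632,397)),
 (d,(X0,Y,Z),D(283,153)),(d,(X0,-Y,Z),D(422,212)),(d,(X1,Y,Z),D(455,40)),(d,(X1,-Y,Z),D(597,92))],[.6,.25,0])
X,Y,Z=.08,.045,.05
D=lambda x,y:(370+(x-250)/4,210+(y-250)/4)
fit("rack",[(s,(-X,-Y,Z),(210,200)),(s,(-X,Y,Z),(241,208.5)),
 (d,(X,Y,Z),D(430,305)),(d,(-X,Y,Z),D(290,402)),(d,(X,-Y,Z),D(540,364)),(d,(-X,-Y,Z),D(400,468))],[.64,-.25,0])
a={}
for c in(s,d): camera(c);a[c]=[m for m in masks_of(c,"plate")]
for c in a:
    for m in a[c][:2]:
        ys,xs=np.nonzero(m["region"]);(cx,cy),_,_=e=cv2.fitEllipse(np.c_[xs,ys].astype(np.float32)[cv2.convexHull(np.c_[xs,ys].astype(np.int32),returnPoints=False).ravel()]);print(c,m["conf"],len(xs),onz(c,(cx,cy),.0135),e)
print("grip top",tri(ray(s,(275+141/4.,185+58/4.)),ray(d,(310+83/4.,155+58/4.))))
print("fence front top",[onz(s,S(*p),.024) for p in((377,287),(622,322))])
E
python3 fit.py
```

```text
caddy [0.63  0.    0.077] [[0.0, 1.1], [0.6, 0.5], [0.5, 0.2], [0.3, 0.5], [0.0, 1.4], [0.9, 1.3], [0.7, 1.4], [0.6, 0.7]]
tray [0.607 0.244 0.178] [[3.1, 2.4], [2.6, 1.9], [2.9, 0.0], [2.7, 2.0], [3.4, 1.9], [1.6, 0.7], [0.6, 2.0], [2.1, 1.0]]
rack [ 0.641 -0.256  0.006] [[0.2, 1.2], [0.5, 1.4], [1.0, 1.1], [0.3, 0.2], [0.5, 1.8], [0.5, 0.3]]
scene 0.84 1627 [0.62  0.244 0.014] ((398.9878845214844, 279.93218994140625), (42.5858154296875, 48.47682571411133), 113.32919311523438)
scene 0.75 833 [ 0.476 -0.451  0.014] ((179.23106384277344, 172.1404571533203), (25.86644744873047, 41.62328338623047), 159.54763793945312)
side 0.71 559 [0.612 0.244 0.013] ((285.601318359375, 186.94674682617188), (19.96659278869629, 35.1087532043457), 86.20355987548828)
side 0.67 547 [ 0.429 -0.008  0.014] ((292.5257873535156, 245.31842041015625), (21.638614654541016, 31.404159545898438), 84.44792175292969)
grip top (array([ 0.582, -0.004,  0.195]), np.float64(0.000592365507551564))
fence front top [array([0.706, 0.188, 0.024]), array([0.682, 0.332, 0.024])]
```

>>> carry_out([
  [1,0.6,-0.9,0.1,0.41],
  [1,0.6,-0.9,0.1,0.41],
  [1,0.6,-0.9,0.1,0.41],
  [1,0.6,-0.9,0.1,0.41],
  [1,0.6,-0.9,0,0.41],
  [1,0.6,-0.9,0,0.41],
  [1,0.6,-0.9,0,0.41],
  [1,0.6,-0.9,0,0.41],
  [1,0.6,-0.9,0,0.41],
  [1,0.6,-0.9,0,0.39],
], grip_force=40)

```text
t: 2.4
ee_pos: [0.5279, 0.1557, 0.2501]
ee_rot: [-0.04, 0.999, 0.0, 0.0]
ft_force: [0.4, 1.1, 0.2]
width: 0.0855
finger_force: 0.0
```

>>> carry_out([
  [1,0.2,-0.7,0,0],
  [1,0.2,-0.7,0,0],
  [1,0.2,-0.7,0,0],
  [1,0.1,-0.4,0,0],
  [1,0,0,0,0],
  [1,0,0,0,0],
])

```text
t: 3.0
ee_pos: [0.562, 0.0325, 0.2497]
ee_rot: [-0.038, 0.999, 0.0, -0.0]
ft_force: [0.5, -0.1, 0.2]
width: 0.0851
finger_force: 0.0
```

Run:
```python
from h import *
s=state();print(s["t"],s["ee_pos"],s["ee_rot"])
im=camera("wrist");cv2.imwrite("pics/w1.png",im)
for q in["turner","turner_grip","plate","tray","caddy","dish"]:
    for d in spot_point("wrist",q)[:2]:
        z={"turner":.05,"turner_grip":.163,"plate":.006}.get(q,0)
        print(q,np.round(d["point"]),round(d["conf"],2),onz("wrist",d["point"],z).round(3))
m=masks_of("wrist","turner_grip")
for d in m[:2]:
    ys,xs=np.nonzero(d["region"]);print(d["conf"],xs.min(),xs.max(),ys.min(),ys.max(),d["point"])
print("proj top",proj("wrist",[.582,-.004,.195]))
```

```text
3.0 [0.56201606 0.03248482 0.24973144] [-3.84251894e-02  9.99261457e-01  2.12766698e-04 -2.22008756e-05]
turner [283. 208.] 0.87 [ 0.593 -0.003  0.05 ]
turner_grip [269. 238.] 0.91 [ 0.584 -0.002  0.163]
plate [460. 223.] 0.95 [0.609 0.243 0.006]
tray [461. 225.] 0.61 [0.614 0.249 0.   ]
caddy [290. 222.] 0.78 [0.627 0.003 0.   ]
dish [288.  67.] 0.8 [ 0.425 -0.013  0.   ]
0.8 248 309 211 261 [279.0, 237.6]
0.62 251 324 32 102 [285.2, 67.4]
proj top [261.62111809 251.32999202]
```

View pics/w1.png

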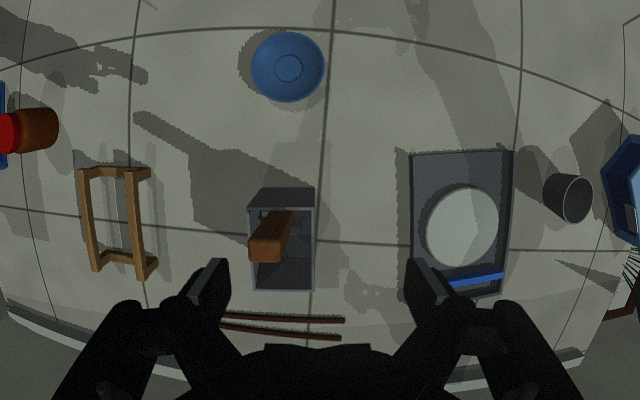

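The wrist view shows the handle top (262,250) in the caddy, the tray with the plate (460,225), and the rack (115,220).

>>> carry_out([
  [1,0.2,-0.36,0,0],
  [1,0.2,-0.36,0,0],
  [1,0.06,0,0,0],
  [1,0,0,0,0],
  [1,0,0,0,0],
])

```text
t: 3.9
ee_pos: [0.5848, -0.0025, 0.2496]
ee_rot: [-0.039, 0.999, 0.0, -0.0]
ft_force: [-0.1, 0.7, 0.5]
width: 0.0858
finger_force: 0.0
```

>>> carry_out([
  [1,0,0,-0.5,0],
  [1,0,0,-0.5,0],
  [1,0,0,-0.5,0],
  [1,0,0,-0.5,0],
  [1,0,0,0,0],
  [0,0,0,0,0],
  [-1,0,0,0,0],
  [-1,0,0,0,0],
  [-1,0,0,0,0],
  [-1,0,0,0,0],
], grip_force=40)

```text
t: 4.9
ee_pos: [0.5855, -0.0035, 0.1506]
ee_rot: [-0.039, 0.999, 0.0, 0.001]
ft_force: [-1.0, 0.1, 5.2]
width: 0.0237
finger_force: 43.2
```

>>> carry_out([
  [-1,0,0,0.3,0],
  [-1,0,0,0.4,0],
  [-1,0,0,0.4,0],
  [-1,0,0,0.4,0],
  [-1,0,0,0.4,0],
  [-1,0,0,0.4,0],
  [-1,0,0,0.4,0],
  [-1,0,0,0,0],
  [-1,0,0,0,0],
], grip_force=60)

```text
t: 5.8
ee_pos: [0.5849, -0.0036, 0.2845]
ee_rot: [-0.039, 0.999, 0.0, 0.0]
ft_force: [0.0, 0.4, -1.5]
width: 0.0229
finger_force: 60.4
```

Run:
```python
from h import *
s=state();print(s["t"],s["ee_pos"],s["ft_force"],s["width"])
im=camera("side");cv2.imwrite("pics/s2.png",cv2.resize(im[80:280,200:480],(800,571)))
r={}
camera("scene")
for q in["turner","turner_tip","turner_grip"]:
    a=spot_point("scene",q);b=spot_point("side",q)
    for i in a[:2]:
        for j in b[:2]: print(q,round(i["conf"],2),round(j["conf"],2),tri(ray("scene",i["point"]),ray("side",j["point"])))
```

```text
5.8 [ 0.58491647 -0.00355829  0.28447169] [ 0.025668   0.363156  -1.5172586] 0.022940672041549044
turner 0.79 0.85 (array([ 0.47572962, -0.160201  ,  0.29130586]), np.float64(0.06221375242025176))
turner 0.79 0.7 (array([ 0.25645579, -0.31154645,  0.03223254]), np.float64(0.007521705053193446))
turner 0.55 0.85 (array([ 0.59113084, -0.00093795,  0.18655063]), np.float64(0.0010139251579038837))
turner 0.55 0.7 (array([ 0.35594775, -0.13090035, -0.18813859]), np.float64(0.09549579256350654))
turner_tip 0.87 0.68 (array([ 0.51993827, -0.13223598,  0.26416608]), np.float64(0.003689852446478338))
turner_tip 0.87 0.62 (array([ 0.31016683, -0.23358101,  0.02690309]), np.float64(0.010708632141894166))
turner_tip 0.86 0.68 (array([0.67563341, 0.01207058, 0.14051935]), np.float64(0.004431900898892947))
turner_tip 0.86 0.62 (array([ 0.4621622 , -0.06419042, -0.21751438]), np.float64(0.013889616106385389))
turner_grip 0.8 0.68 (array([ 0.58703459, -0.00128174,  0.30324469]), np.float64(0.0056906557839319204))
turner_grip 0.8 0.66 (array([ 0.2032125 , -0.15869833, -0.18190576]), np.float64(0.060800079099565446))
turner_grip 0.73 0.68 (array([0.74876983, 0.2102609 , 0.19325189]), np.float64(0.07874743370452669))
turner_grip 0.73 0.66 (array([ 0.34161191,  0.16989488, -0.59285955]), np.float64(0.22422789355383207))
```

View pics/s2.png

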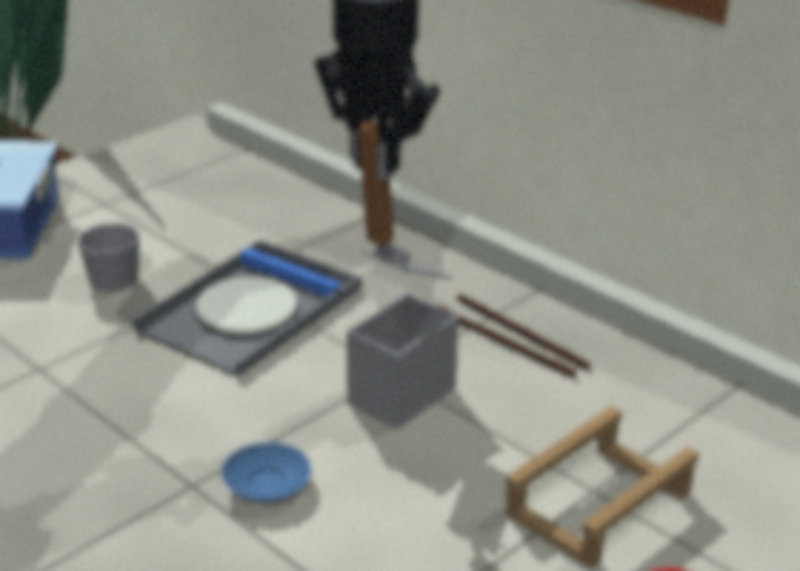

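The turner is out and clean, blade pitched about 30° tip-down. Moving to a free spot in front of the tray.

>>> carry_out([
  [-1,-0.4,0.45,0,0.1],
  [-1,-0.4,0.45,0,0.1],
  [-1,-0.4,0.45,0,0.1],
  [-1,-0.4,0.45,0,0.1],
  [-1,-0.4,0.45,0,0.1],
  [-1,-0.4,0.45,0,0.1],
  [-1,-0.4,0.45,0,0.1],
  [-1,-0.4,0.45,0,0.1],
  [-1,-0.4,0.45,0,0],
  [-1,0,0,0,0],
])

```text
t: 7.2
ee_pos: [0.4024, 0.2022, 0.2848]
ee_rot: [-0.09, 0.996, 0.001, -0.0]
ft_force: [1.3, 0.1, -1.5]
width: 0.0231
finger_force: 60.4
```

Run:
```python
from h import *
s=state();print(s["t"],s["ee_pos"],s["ee_rot"])
im=camera("wrist");cv2.imwrite("pics/w2.png",im)
m=camera_model("wrist")
np.savez("w2.npz",E=m["extrinsics"],k=[m["fx"],m["fy"],m["cx"],m["cy"]])
```

```text
7.2 [0.40239808 0.20221875 0.28481181] [-8.96528249e-02  9.95972724e-01  7.53212055e-04 -3.70589942e-04]
```

View pics/w2.png

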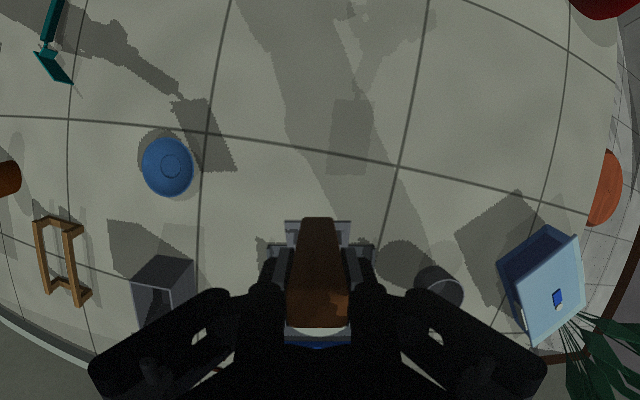

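Run:
```python
from h import *
from scipy.optimize import least_squares
from scipy.spatial.transform import Rotation as R
np.set_printoptions(precision=4,suppress=True)
def T(p,q): M=np.eye(4);M[:3,:3]=R.from_quat(q).as_matrix();M[:3,3]=p;return M
z=np.load("w2.npz");s=state()
rel=np.linalg.inv(T(s["ee_pos"],s["ee_rot"]))@z["E"];np.save("rel.npy",rel)
E1=T([.56201606,.03248482,.24973144],[-3.84251894e-02,9.99261457e-01,2.12766698e-04,-2.22008756e-05])@rel
fx,fy,cx,cy=z["k"]
def pw(P):
    q=E1[:3,:3].T@(np.array(P)-E1[:3,3]);q=np.array([q[0],-q[1],-q[2]]);r=np.hypot(*q[:2]);t=np.arctan2(r,q[2]);return np.array([fx*q[0]*t/r+cx,fy*q[1]*t/r+cy])
pr=lambda c,P:pw(P) if c=="w" else proj(c,P)
def P(v,p):
    c,s=np.cos(v[2]),np.sin(v[2]);return [v[0]+c*p[0]-s*p[1],v[1]+s*p[0]+c*p[1],p[2]]
S=lambda x,y:(355+(x-320)/4,230+y/4); D=lambda x,y:(240+(x-250)/4,155+y/4)
pts=[("scene",(0,-1),S(390,40)),("scene",(0,1),S(627,70)),("scene",(1,-1),S(360,365)),("scene",(1,1),S(632,397)),
 ("side",(0,1),D(283,153)),("side",(0,-1),D(422,212)),("side",(1,1),D(455,40)),("side",(1,-1),D(597,92)),
 ("w",(0,-1),(411,153)),("w",(0,1),(512,150)),("w",(1,1),(502,297)),("w",(1,-1),(409,301))]
for sub in (pts,pts[:8],pts[8:]):
    f=lambda v:np.concatenate([pr(c,P(v,((-.1,v[4])[a],b*v[3],.018)))-q for c,(a,b),q in sub])
    r=least_squares(f,[.6,.25,.17,.084,.135]);print("tray",r.x,np.abs(r.fun).round(1))
D=lambda x,y:(370+(x-250)/4,210+(y-250)/4)
X,Y=.08,.045
rp=[("scene",(-X,-Y,.05),(210,200)),("scene",(-X,Y,.05),(241,208.5)),("side",(X,Y,.05),D(430,305)),("side",(-X,Y,.05),D(290,402)),("side",(X,-Y,.05),D(540,364)),("side",(-X,-Y,.05),D(400,468)),
 ("w",(-X,-.045,.05),(82,171)),("w",(-X,.045,.05),(129,173)),("w",(X,-.045,.05),(96,270)),("w",(X,.045,.05),(146,278))]
for sub in(rp,rp[6:]):
    r=least_squares(lambda v:np.concatenate([pr(c,P(v,p))-q for c,p,q in sub]),[.64,-.25,0]);print("rack",r.x,np.abs(r.fun).round(1))
# plate from scene mask
camera("scene")
for m in masks_of("scene","plate")[:1]:
    ys,xs=np.nonzero(m["region"]);h=cv2.convexHull(np.c_[xs,ys].astype(np.int32)).reshape(-1,2)
    w=np.array([onz("scene",p,.012)[:2] for p in h]);(c,rad)=cv2.minEnclosingCircle(w.astype(np.float32));print("plate",m["conf"],c,rad)
im=cv2.imread("pics/w1.png")
cv2.imwrite("pics/w1c.png",cv2.resize(np.hstack([im[140:310,395:525],im[155:290,70:160].copy() if 0 else cv2.copyMakeBorder(im[155:290,70:160],0,35,0,0,cv2.BORDER_CONSTANT)]),None,fx=3.5,fy=3.5,interpolation=cv2.INTER_CUBIC))
```

```text
tray [0.6066 0.2433 0.1683 0.0787 0.1284] [0.3 2.4 0.  2.  0.4 3.5 1.3 1.8 1.8 1.3 0.5 0.  0.1 0.4 0.8 0.3 0.9 1.7
 2.3 0.5 3.  4.3 0.6 7.7]
tray [0.6116 0.2449 0.179  0.0785 0.1288] [0.4 0.5 0.2 0.7 0.4 0.9 0.5 0.2 0.7 1.8 0.8 0.8 0.3 1.1 0.2 1.3]
tray [0.6054 0.2422 0.1593 0.0786 0.1253] [1.  0.1 2.3 0.  3.7 6.1 0.5 5.1]
rack [ 0.6402 -0.2522  0.0125] [1.3 1.1 0.7 1.5 0.4 1.5 1.5 0.5 0.9 2.4 1.6 0.8 2.2 0.9 0.6 2.  0.3 3.
 3.5 3.7]
rack [ 0.639  -0.2496  0.0098] [0.9 1.7 1.1 2.7 1.2 2.5 2.3 3.3]
plate 0.73 (0.6170668601989746, 0.24250054359436035) 0.06160520017147064
```

View pics/w1c.png

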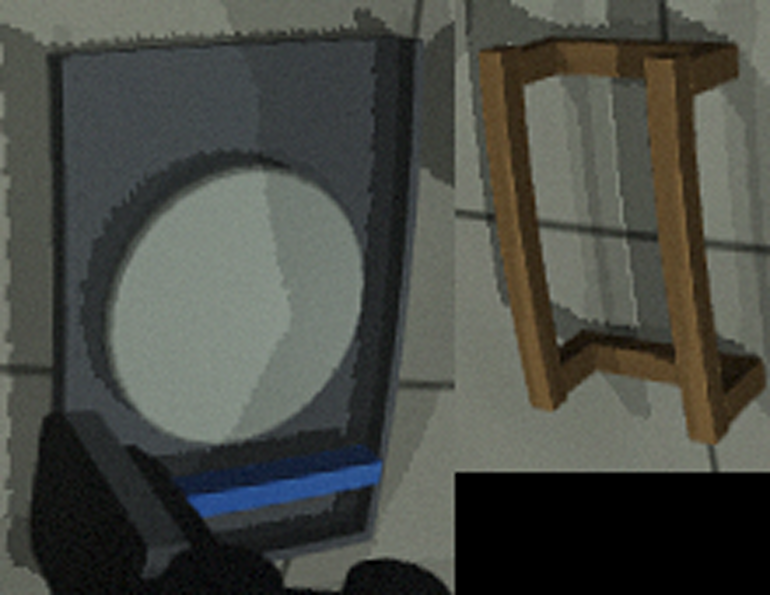

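The crop confirms the tray's yaw and that the back-left corner I had picked was hidden by a finger. I'll use yaw ≈0.178 and the plate at (0.617,0.2425). Lowering towards touchdown.

>>> carry_out([
  [-1,0,0.04,-0.4,0],
  [-1,0,0,-0.4,0],
  [-1,0,0,-0.4,0],
  [-1,0,0,-0.4,0],
  [-1,0,0,-0.4,0],
  [-1,0,0,-0.4,0],
  [-1,0,0,-0.15,0],
  [-1,0,0,0,0],
], grip_force=25)

```text
t: 8.15
ee_pos: [0.4051, 0.1999, 0.1565]
ee_rot: [-0.086, 0.996, -0.001, -0.001]
ft_force: [0.7, 0.0, -1.5]
width: 0.0233
finger_force: 60.3
```

>>> carry_out([
  [-1,0,0,-0.1,0],
  [-1,0,0,-0.1,0],
  [-1,-0.27,-0.048,-0.16,0],
  [-1,-0.25,-0.045,-0.19,0],
  [-1,0,0,0,0],
], grip_force=25)

```text
t: 8.65
ee_pos: [0.3784, 0.1963, 0.1297]
ee_rot: [-0.087, 0.996, 0.0, 0.0]
ft_force: [-0.6, -0.3, 2.4]
width: 0.0232
finger_force: 59.8
```

>>> carry_out([
  [-1,-0.23,-0.042,-0.21,0],
  [-1,-0.21,-0.039,-0.23,0],
  [-1,-0.19,-0.035,-0.25,0],
  [-1,-0.17,-0.031,-0.26,0],
  [-1,0,0,0,0],
  [-1,0,0,0,0],
], grip_force=20)

```text
t: 9.25
ee_pos: [0.3398, 0.1892, 0.0827]
ee_rot: [-0.087, 0.996, 0.0, 0.0]
ft_force: [0.3, -0.2, -0.8]
width: 0.0228
finger_force: 56.2
```

```bash
cat > look.py <<'E'
from h import *
s=state();print(s["t"],s["ee_pos"].round(4) if hasattr(s["ee_pos"],"round") else s["ee_pos"],np.round(s["ft_force"],1),s["width"])
camera("scene");camera("side")
for q in["turner","turner_tip","turner_grip","plate"]:
    a=spot_point("scene",q);b=spot_point("side",q)
    for i in a[:3]:
        for j in b[:3]:
            p,e=tri(ray("scene",i["point"]),ray("side",j["point"]))
            if e<.012 and p[2]>-.02 and p[2]<.4 and p[0]>.25: print(q,round(i["conf"],2),round(j["conf"],2),p.round(3),round(e,4))
E
python3 look.py; python3 -c "
from h import *
cv2.imwrite('pics/s3.png',cv2.resize(camera('side')[130:330,160:440],(800,571)))"
```

```text
9.25 [0.3398 0.1892 0.0827] [ 0.3 -0.2 -0.8] 0.022848193129231795
turner 0.75 0.6 [ 0.258 -0.313  0.036] 0.0075
turner_tip 0.98 0.68 [ 0.311 -0.232  0.034] 0.0018
turner_tip 0.66 0.87 [0.502 0.228 0.013] 0.0074
turner_grip 0.73 0.98 [0.334 0.188 0.1  ] 0.0003
plate 0.71 0.96 [0.616 0.248 0.009] 0.0069
```

View pics/s3.png

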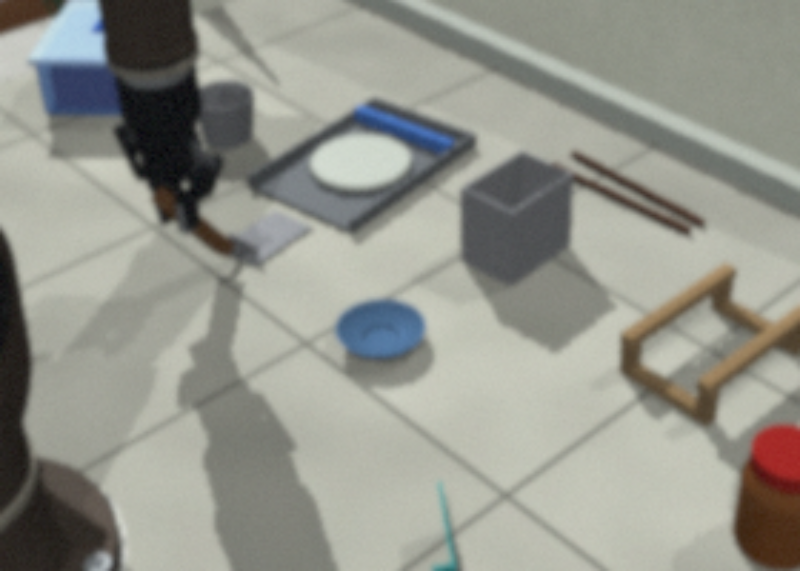

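>>> carry_out([
  [-1,0,0,-0.04,0],
  [-0.2,0,0,0,0],
  [-0.2,0,0,0,0],
  [-0.2,0,0,0,0],
  [-0.2,0,0,0,0],
  [-1,0,0,0,0],
  [-1,0,0,0,0],
  [-1,0,0,0,0],
  [-1,0,0,0,0],
], grip_force=110)

```text
t: 10.7
ee_pos: [0.339, 0.189, 0.0804]
ee_rot: [-0.087, 0.996, 0.0, -0.0]
ft_force: [-2.1, -1.3, 5.4]
width: 0.0228
finger_force: 107.4
```

```bash
python3 look.py
```

```text
10.7 [0.339  0.189  0.0804] [-2.1 -1.3  5.4] 0.022759847839824262
turner 0.63 0.92 [ 0.259 -0.306  0.034] 0.0001
turner_tip 0.59 0.89 [ 0.312 -0.232  0.024] 0.0019
turner_tip 0.57 0.92 [0.499 0.219 0.008] 0.0097
plate 0.89 0.7 [0.611 0.242 0.007] 0.0102
```

>>> carry_out([
  [-1,0,0,0.12,0],
  [-1,0,0,0.14,0],
  [-1,0,0.1,0,0],
  [-1,0.3,0.053,0,0],
  [-1,0.3,0.053,0,0],
  [-1,0.2,0.035,0,0],
  [-1,0,0,0,0],
  [-1,0,0,0,0],
])

```text
t: 12.0
ee_pos: [0.3785, 0.2008, 0.093]
ee_rot: [-0.087, 0.996, -0.0, -0.0]
ft_force: [0.5, -0.4, -1.5]
width: 0.0227
finger_force: 107.7
```

```bash
python3 look.py
python3 - <<'E'
from h import *
E0=camera_model("wrist")
camera("side");a=masks_of("side","plate")[:1];b=masks_of("scene","plate")[:1]
for c,m in(("side",a),("scene",b)):
    for d in m:
        ys,xs=np.nonzero(d["region"]);h=cv2.convexHull(np.c_[xs,ys].astype(np.int32)).reshape(-1,2)
        w=np.array([onz(c,p,.013)[:2] for p in h]);print(c,cv2.minEnclosingCircle(w.astype(np.float32)))
E
```

```text
12.0 [0.3785 0.2008 0.093 ] [ 0.5 -0.4 -1.5] 0.02265475282334033
turner 0.94 0.87 [0.442 0.208 0.025] 0.0114
turner 0.8 0.85 [ 0.259 -0.304  0.032] 0.0093
turner_tip 0.74 0.67 [ 0.307 -0.233  0.027] 0.0032
turner_tip 0.58 0.66 [0.536 0.233 0.012] 0.0046
plate 0.72 0.68 [0.608 0.243 0.013] 0.0046
plate 0.18 0.68 [ 0.505 -0.425 -0.003] 0.008
side ((0.6144806742668152, 0.24690347909927368), 0.06362545490264893)
scene ((0.6178858876228333, 0.2429993748664856), 0.06228859722614288)
```

>>> carry_out([
  [-1,0,0.04,-0.07,0],
  [-1,0,0,-0.05,0],
  [-1,0,0,-0.02,0],
  [-1,0,0,0,0],
])

```text
t: 13.05
ee_pos: [0.379, 0.203, 0.0861]
ee_rot: [-0.087, 0.996, -0.0, -0.0]
ft_force: [-0.6, -0.6, 1.2]
width: 0.0225
finger_force: 107.8
```

>>> carry_out([
  [-1,0.12,0.021,0,0],
  [-1,0.12,0.021,0,0],
  [-1,0.12,0.021,0,0],
  [-1,0.08,0.014,0,0],
  [-1,0.08,0.014,0,0],
  [-1,0.08,0.014,0,0],
  [-1,0.08,0.014,0,0],
  [-1,0.08,0.014,0,0],
  [-1,0.08,0.014,0,0],
])

```text
t: 13.95
ee_pos: [0.4196, 0.2101, 0.0864]
ee_rot: [-0.087, 0.996, -0.0, -0.001]
ft_force: [-9.4, -2.6, 13.2]
width: 0.0225
finger_force: 108.8
```

>>> carry_out([
  [-1,0,0,0.012,0],
  [-1,0.08,0.014,0,0],
  [-1,0.08,0.014,0,0],
])

```text
t: 14.25
ee_pos: [0.4277, 0.2114, 0.0868]
ee_rot: [-0.087, 0.996, -0.0, -0.001]
ft_force: [-7.4, -1.1, 8.3]
width: 0.0227
finger_force: 108.5
```

```bash
python3 look.py
```

```text
14.25 [0.4277 0.2114 0.0868] [-7.4 -1.1  8.3] 0.022706251565773862
turner 0.71 0.93 [0.495 0.226 0.004] 0.0032
turner 0.63 0.63 [ 0.258 -0.308  0.034] 0.0035
turner_tip 0.68 0.71 [ 0.307 -0.238  0.028] 0.0065
turner_grip 0.68 0.83 [0.434 0.214 0.11 ] 0.0035
plate 0.95 0.6 [0.629 0.244 0.004] 0.0106
```

>>> carry_out([
  [-1,0.08,0.014,0,0],
  [-1,0.08,0.014,0,0],
  [-1,0.08,0.014,0,0],
  [-1,0.08,0.014,0,0],
])

```text
t: 15.15
ee_pos: [0.4441, 0.2143, 0.0869]
ee_rot: [-0.087, 0.996, -0.0, -0.001]
ft_force: [-8.8, -1.8, 9.0]
width: 0.0229
finger_force: 108.5
```

>>> carry_out([
  [-1,0.1,0.018,0,0],
  [-1,0.1,0.018,0,0],
  [-1,0.1,0.018,0,0],
])

```text
t: 15.45
ee_pos: [0.4588, 0.217, 0.087]
ee_rot: [-0.087, 0.996, -0.0, -0.001]
ft_force: [-9.9, -1.2, 11.8]
width: 0.0225
finger_force: 108.8
```

```bash
python3 look.py
```

```text
15.45 [0.4588 0.217  0.087 ] [-9.9 -1.2 11.8] 0.02247700762389486
turner 0.71 0.77 [ 0.255 -0.31   0.042] 0.0045
turner 0.68 0.73 [0.534 0.228 0.015] 0.0022
turner_tip 0.66 0.66 [ 0.307 -0.231  0.025] 0.0088
turner_grip 0.85 0.65 [0.462 0.223 0.106] 0.0035
plate 0.69 0.75 [0.628 0.246 0.013] 0.0077
```

>>> carry_out([
  [-1,0.1,0.018,0.006,0],
  [-1,0.1,0.018,0,0],
  [-1,0.1,0.018,0,0],
  [-1,0.1,0.018,0,0],
])

```text
t: 16.35
ee_pos: [0.4792, 0.2206, 0.087]
ee_rot: [-0.087, 0.996, -0.0, -0.001]
ft_force: [-9.5, -0.9, 7.0]
width: 0.0223
finger_force: 108.3
```

>>> carry_out([
  [-1,0.08,0.014,0,0],
  [-1,0.06,0.011,0,0],
  [-1,0.04,0.007,0,0],
])

```text
t: 16.65
ee_pos: [0.4879, 0.2222, 0.087]
ee_rot: [-0.087, 0.996, -0.0, -0.001]
ft_force: [-10.7, -2.0, 9.6]
width: 0.0222
finger_force: 108.6
```

```bash
python3 look.py
```

```text
16.65 [0.4879 0.2222 0.087 ] [-10.7  -2.    9.6] 0.02224320511040024
turner 0.79 0.78 [0.557 0.242 0.011] 0.011
turner 0.68 0.92 [ 0.258 -0.306  0.036] 0.0002
turner_tip 0.82 0.69 [ 0.313 -0.236  0.037] 0.0022
turner_grip 0.97 0.49 [0.49  0.22  0.105] 0.0002
plate 0.73 0.6 [0.623 0.259 0.01 ] 0.0044
```

>>> carry_out([
  [-1,0.05,0.009,0,0],
  [-1,0.05,0.009,0,0],
])

```text
t: 17.35
ee_pos: [0.4926, 0.2231, 0.0871]
ee_rot: [-0.087, 0.996, -0.0, -0.001]
ft_force: [-10.8, -2.0, 10.4]
width: 0.0226
finger_force: 108.9
```

>>> carry_out([
  [-1,0.05,0.009,0,0],
  [-1,0.05,0.009,0,0],
])

```text
t: 17.55
ee_pos: [0.4942, 0.2233, 0.087]
ee_rot: [-0.087, 0.996, -0.001, -0.005]
ft_force: [-30.5, -6.2, 31.1]
width: 0.0225
finger_force: 111.5
```

The force jump shows the plate is against the lip. Easing off, then lifting.

>>> carry_out([
  [-1,-0.06,-0.01,0,0],
  [-1,0,0,0,0],
  [-1,0,0,0.04,0],
  [-1,0,0,0.06,0],
  [-1,0,0,0.06,0],
  [-1,0,0,0.08,0],
  [-1,0,0,0.08,0],
  [-1,0,0,0.08,0],
  [-1,0,0,0.1,0],
  [-1,0,0,0.1,0],
], grip_force=120)

```text
t: 18.55
ee_pos: [0.4972, 0.2241, 0.1182]
ee_rot: [-0.087, 0.996, 0.0, 0.001]
ft_force: [0.8, -0.2, -3.8]
width: 0.0228
finger_force: 118.6
```

```bash
python3 look.py; python3 -c "
from h import *
im=camera('side');sc=camera('scene')
cv2.imwrite('pics/s4.png',np.hstack([cv2.resize(im[100:250,200:340],(400,429)),cv2.resize(sc[180:330,340:480],(400,429))]))"
```

```text
18.55 [0.4972 0.2241 0.1182] [ 0.8 -0.2 -3.8] 0.02278051175297704
turner 0.85 0.61 [ 0.258 -0.312  0.034] 0.0029
turner_grip 0.78 0.58 [0.496 0.22  0.135] 0.0007
plate 0.94 0.62 [0.628 0.253 0.044] 0.0097
```

View pics/s4.png

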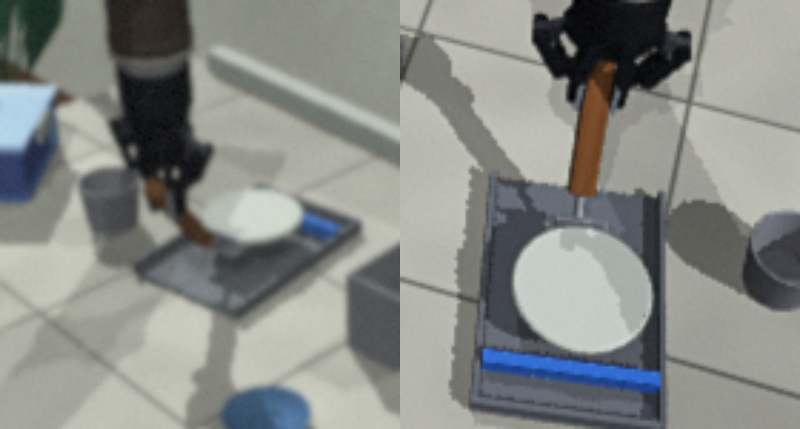

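The plate is up on the blade against the lip (wrist load −3.8 N). Raising it to clear the caddy and moving over gently.

>>> carry_out([
  [-1,0,0,0.15,0],
  [-1,0,0,0.25,0],
  [-1,0,0,0.3,0],
  [-1,0,0,0.3,0],
  [-1,0,0,0.3,0],
  [-1,0,0,0.3,0],
  [-1,0,0,0.25,0],
  [-1,0,0,0.15,0],
  [-1,0,0,0.05,0],
  [-1,0,0,0,0],
])

```text
t: 20.15
ee_pos: [0.496, 0.2238, 0.2198]
ee_rot: [-0.087, 0.996, 0.0, 0.0]
ft_force: [0.9, 0.2, -3.4]
width: 0.0226
finger_force: 118.7
```

>>> carry_out([
  [-1,0,-0.06,0,-0.05],
  [-1,0,-0.14,0,-0.05],
  [-1,0,-0.22,0,-0.05],
  [-1,0,-0.3,0,-0.05],
  [-1,0,-0.36,0,-0.05],
  [-1,0,-0.4,0,-0.06],
  [-1,0,-0.4,0,-0.06],
  [-1,0,-0.4,0,-0.06],
  [-1,0,-0.4,0,-0.06],
  [-1,0,-0.4,0,-0.06],
])

```text
t: 21.15
ee_pos: [0.4957, 0.0671, 0.2197]
ee_rot: [-0.053, 0.999, -0.0, 0.0]
ft_force: [1.4, -0.4, -3.5]
width: 0.0225
finger_force: 118.7
```

>>> carry_out([
  [-1,0,-0.4,0,-0.06],
  [-1,0,-0.4,0,-0.06],
  [-1,0,-0.4,0,-0.06],
  [-1,0,-0.4,0,-0.06],
  [-1,0,-0.4,0,-0.06],
  [-1,0,-0.4,0,-0.06],
  [-1,0,-0.4,0,-0.06],
  [-1,0,-0.36,0,-0.06],
  [-1,0,-0.3,0,-0.06],
  [-1,0,-0.25,0,-0.06],
])

```text
t: 22.15
ee_pos: [0.4955, -0.1178, 0.2197]
ee_rot: [-0.017, 1.0, -0.0, -0.0]
ft_force: [-0.0, -0.1, -3.5]
width: 0.0224
finger_force: 118.7
```

>>> carry_out([
  [-1,0,-0.3,0,-0.05],
  [-1,0,-0.4,0,-0.05],
  [-1,0,-0.4,0,-0.05],
  [-1,0,-0.4,0,-0.05],
  [-1,0,-0.4,0,0],
  [-1,0,-0.36,0,0],
  [-1,0,-0.25,0,0],
  [-1,0,-0.14,0,0],
  [-1,0,-0.06,0,0],
  [-1,0,0,0,0],
])

```text
t: 23.15
ee_pos: [0.4961, -0.251, 0.2195]
ee_rot: [-0.006, 1.0, 0.0, -0.0]
ft_force: [0.5, -0.5, -3.6]
width: 0.0224
finger_force: 118.7
```

```bash
cat > look2.py <<'E'
from h import *
import sys
from scipy.optimize import least_squares
s=state();print(s["t"],np.round(s["ee_pos"],4),np.round(s["ft_force"],1),np.round(s["ee_rot"],4))
cs=["scene","side"];M={}
for c in cs:
    camera(c);m=masks_of(c,"plate")[:3];m=[d for d in m if d["conf"]>.3]
    for d in m: print(c,round(d["conf"],2),np.round(d["point"]),d["region"].sum())
    tgt=proj(c,[.64,-.25,float(sys.argv[1])])
    d=min(m,key=lambda d:np.hypot(*(d["point"]-tgt)));ys,xs=np.nonzero(d["region"])
    h=cv2.convexHull(np.c_[xs,ys].astype(np.int32)).reshape(-1,2).astype(np.float32);M[c]=cv2.fitEllipse(h)[0]
    for z in(float(sys.argv[1]),):
        w=np.array([onz(c,p,z)[:2] for p in h]);print(c,cv2.minEnclosingCircle(w.astype(np.float32)))
print("tri",tri(ray("scene",M["scene"]),ray("side",M["side"])))
for q in("rack","turner","turner_tip","turner_grip"):
    for i in spot_point("scene",q)[:2]:
        for j in spot_point("side",q)[:2]:
            p,e=tri(ray("scene",i["point"]),ray("side",j["point"]))
            if e<.012: print(q,i["conf"].__round__(2),j["conf"].__round__(2),p.round(3),round(e,4))
E
python3 look2.py .15
```

```text
23.15 [ 0.4961 -0.251   0.2195] [ 0.5 -0.5 -3.6] [-6.e-03  1.e+00  2.e-04 -1.e-04]
scene 0.76 [210. 202.] 1517
scene ((0.6406089067459106, -0.24428881704807281), 0.0610244944691658)
side 0.83 [408. 211.] 969
side ((0.6347281336784363, -0.24386358261108398), 0.06323058903217316)
tri (array([ 0.6392065 , -0.24465545,  0.14580702]), np.float64(0.0027369001083758174))
turner 0.88 0.76 [ 0.261 -0.311  0.037] 0.0036
turner 0.85 0.68 [ 0.569 -0.243  0.148] 0.006
turner_tip 0.57 0.77 [ 0.31  -0.236  0.027] 0.0001
turner_grip 0.81 0.65 [ 0.496 -0.242  0.238] 0.0033
```

```bash
cat > rackfit.py <<'E'
from h import *
from scipy.optimize import minimize
from scipy.spatial.transform import Rotation as R
rel=np.load("rel.npy");z=np.load("w2.npz");fx,fy,cx,cy=z["k"]
T=np.eye(4);T[:3,:3]=R.from_quat([-3.84251894e-02,9.99261457e-01,2.12766698e-04,-2.22008756e-05]).as_matrix();T[:3,3]=[.56201606,.03248482,.24973144]
E1=T@rel
def pw(P):
    q=E1[:3,:3].T@(np.array(P)-E1[:3,3]);q=np.array([q[0],-q[1],-q[2]]);r=np.hypot(*q[:2]);t=np.arctan2(r,q[2]);return np.array([fx*q[0]*t/r+cx,fy*q[1]*t/r+cy])
C={"scene":("scene0",lambda P:proj("scene",P),(170,185,85,95)),"side":("side0",lambda P:proj("side",P),(365,205,95,90)),"w":("w1",pw,(65,150,105,150))}
def boxes():
    B=[]
    for s in(-1,1):
        B.append((-.08,.08,s*.045-.007,s*.045+.007,.036,.05))
        for e in(-1,1): B.append((e*.073-.007,e*.073+.007,s*.045-.007,s*.045+.007,0,.036))
    for e in(-1,1): B.append((e*.07-.007,e*.07+.007,-.045,.045,0,.012))
    return B
def render(v,pr,shape,roi,k=4):
    m=np.zeros((roi[3]*k,roi[2]*k),np.uint8);c,s=np.cos(v[2]),np.sin(v[2])
    for x0,x1,y0,y1,z0,z1 in boxes():
        pts=[pr([v[0]+c*x-s*y,v[1]+s*x+c*y,z]) for x in(x0,x1) for y in(y0,y1) for z in(z0,z1)]
        p=((np.array(pts)-roi[:2]+.5)*k).astype(np.float32)
        cv2.fillConvexPoly(m,cv2.convexHull(p).reshape(-1,2).round().astype(np.int32),255)
    return m
tot=[]
for n,(f,pr,roi) in C.items():
    im=cv2.imread(f"pics/{f}.png")[roi[1]:roi[1]+roi[3],roi[0]:roi[0]+roi[2]]
    h=cv2.cvtColor(cv2.resize(im,None,fx=4,fy=4,interpolation=cv2.INTER_CUBIC),cv2.COLOR_BGR2HSV)
    w=((h[...,0]>5)&(h[...,0]<22)&(h[...,1]>95)&(h[...,2]>40)).astype(np.uint8)*255
    w=cv2.GaussianBlur(w,(0,0),3).astype(float)/255
    def cost(v): return ((cv2.GaussianBlur(render(v,pr,im.shape,roi),(0,0),3)/255.-w)**2).mean()
    tot.append(cost)
    best=min((minimize(cost,[.64+a,-.252+b,.01],method="Nelder-Mead",options=dict(initial_simplex=[[.64+a,-.252+b,.01],[.648+a,-.252+b,.01],[.64+a,-.244+b,.01],[.64+a,-.252+b,.06]])) for a in(-.006,.006) for b in(-.006,.006)),key=lambda r:r.fun)
    print(n,best.x.round(4),best.fun.round(4),w.mean().round(3))
r=minimize(lambda v:sum(c(v) for c in tot),[.64,-.252,.01],method="Nelder-Mead",options=dict(initial_simplex=[[.64,-.252,.01],[.648,-.252,.01],[.64,-.244,.01],[.64,-.252,.06]]));print("all",r.x.round(4),r.fun)
E
python3 rackfit.py
```

```text
Traceback (most recent call last):
  File "rackfit.py", line 32, in <module>
    best=min((minimize(cost,[.64+a,-.252+b,.01],method="Nelder-Mead",options=dict(initial_simplex=[[.64+a,-.252+b,.01],[.648+a,-.252+b,.01],[.64+a,-.244+b,.01],[.64+a,-.252+b,.06]])) for a in(-.006,.006) for b in(-.006,.006)),key=lambda r:r.fun)
  File "rackfit.py", line 32, in <genexpr>
    best=min((minimize(cost,[.64+a,-.252+b,.01],method="Nelder-Mead",options=dict(initial_simplex=[[.64+a,-.252+b,.01],[.648+a,-.252+b,.01],[.64+a,-.244+b,.01],[.64+a,-.252+b,.06]])) for a in(-.006,.006) for b in(-.006,.006)),key=lambda r:r.fun)
              ~~~~~~~~^^^^^^^^^^^^^^^^^^^^^^^^^^^^^^^^^^^^^^^^^^^^^^^^^^^^^^^^^^^^^^^^^^^^^^^^^^^^^^^^^^^^^^^^^^^^^^^^^^^^^^^^^^^^^^^^^^^^^^^^^^^^^^^^^^^^^^^^^^^^^^^^^^^^^^^^^^^^^^^^
  File "rackfit.py", line 30, in cost
    def cost(v): return ((cv2.GaussianBlur(render(v,pr,im.shape,roi),(0,0),3)/255.-w)**2).mean()
                                           ~~~~~~^^^^^^^^^^^^^^^^^^^
  File "rackfit.py", line 20, in render
    pts=[pr([v[0]+c*x-s*y,v[1]+s*x+c*y,z]) for x in(x0,x1) for y in(y0,y1) for z in(z0,z1)]
         ~~^^^^^^^^^^^^^^^^^^^^^^^^^^^^^^^
  File "rackfit.py", line 9, in <lambda>
    C={"scene":("scene0",lambda P:proj("scene",P),(170,185,85,95)),"side":("side0",lambda P:proj("side",P),(365,205,95,90)),"w":("w1",pw,(65,150,105,150))}
                                  ~~~~^^^^^^^^^^^
  File "h.py", line 18, in proj
    m=camera_model(cam);E=np.array(m["extrinsics"]);q=E[:3,:3].T@(np.array(P)-E[:3,3]);q=np.array([q[0],-q[1],-q[2]])
ValueError: time passes only in moves, steps and waits
```

```bash
python3 - <<'E'
s=open("h.py").read()
s=s.replace("def ray(","_cm=camera_model\n_c={}\ndef camera_model(n):\n    if n=='wrist': return _cm(n)\n    if n not in _c: _c[n]=_cm(n)\n    return _c[n]\ndef ray(",1)
open("h.py","w").write(s)
r=open("rackfit.py").read()
r=r.replace("def cost(v): return","def cost(v,pr=pr,im=im,roi=roi,w=w): return")
open("rackfit.py","w").write(r)
E
time python3 rackfit.py
```

```text
scene [ 0.6402 -0.2578 -0.0022] 0.0192 0.152
side [ 0.6423 -0.2517  0.0492] 0.044 0.073
w [ 0.6412 -0.2583 -0.0144] 0.021 0.213
all [ 6.407e-01 -2.571e-01  6.000e-04] 0.09422562786375063
real	0m3.049s
user	0m6.718s
sys	0m3.230s
```

>>> carry_out([
  [-1,0.02,-0.06,-0.05,-0.05],
  [-1,0,-0.06,-0.15,-0.05],
  [-1,0,-0.05,-0.22,0],
  [-1,0,0,-0.26,0],
  [-1,0,0,-0.26,0],
  [-1,0,0,-0.26,0],
  [-1,0,0,-0.2,0],
  [-1,0,0,-0.12,0],
  [-1,0,0,-0.06,0],
  [-1,0,0,0,0],
])

```text
t: 24.9
ee_pos: [0.497, -0.2597, 0.1404]
ee_rot: [0.0, 1.0, 0.0, -0.0]
ft_force: [-0.7, -0.0, -3.2]
width: 0.0226
finger_force: 118.7
```

```bash
python3 look2.py .068
```

```text
24.9 [ 0.497  -0.2597  0.1404] [-0.7 -0.  -3.2] [ 1.e-04  1.e+00  1.e-04 -1.e-04]Traceback (most recent call last):
  File "look2.py", line 10, in <module>
    d=min(m,key=lambda d:np.hypot(*(d["point"]-tgt)));ys,xs=np.nonzero(d["region"])
ValueError: min() iterable argument is empty
```

```bash
sed -i 's/>.3\]/>.1]/' look2.py; python3 look2.py .068
```

```text
25.0 [ 0.4974 -0.2599  0.141 ] [ 0.   0.2 -3.2] [ 1.e-04  1.e+00 -1.e-04  4.e-04]
scene 0.68 [210. 221.] 1458
scene ((0.6403671503067017, -0.256215363740921), 0.06251706182956696)
side 0.6 [412. 239.] 928
side ((0.6385615468025208, -0.25204771757125854), 0.06267920881509781)
tri (array([ 0.64099801, -0.25629471,  0.06610228]), np.float64(0.0017687690692632008))
rack 0.89 0.65 [ 0.631 -0.251  0.009] 0.0059
turner 0.78 0.82 [ 0.258 -0.31   0.034] 0.0035
turner 0.74 0.88 [ 0.561 -0.263  0.063] 0.0051
turner_tip 0.92 0.62 [ 0.309 -0.235  0.028] 0.0006
turner_grip 0.98 0.8 [ 0.497 -0.254  0.155] 0.0108
turner_grip 0.68 0.82 [ 0.135 -0.307  0.022] 0.0047
```

>>> carry_out([
  [-1,0,0,-0.06,0],
  [-1,0,0,-0.06,0],
  [-1,0,0,-0.05,0],
  [-1,0,0,-0.04,0],
  [-1,0,0,-0.03,0],
  [-1,0,0,-0.03,0],
])

```text
t: 26.3
ee_pos: [0.4969, -0.2599, 0.1271]
ee_rot: [0.0, 1.0, -0.0, -0.0]
ft_force: [-1.4, 0.6, -0.4]
width: 0.0227
finger_force: 118.7
```

>>> carry_out([
  [-1,0,0,-0.03,0],
  [-1,0,0,-0.03,0],
  [-1,0,0,0,0],
])

```text
t: 26.6
ee_pos: [0.4971, -0.2599, 0.1241]
ee_rot: [0.0, 1.0, -0.0, 0.0]
ft_force: [-1.5, -0.3, -1.6]
width: 0.0223
finger_force: 118.7
```

```bash
python3 look2.py .058
```

```text
26.6 [ 0.4971 -0.2599  0.1241] [-1.5 -0.3 -1.6] [ 2.e-04  1.e+00 -0.e+00  1.e-04]
scene 0.89 [210. 223.] 1417
scene ((0.6427112221717834, -0.25727635622024536), 0.06334737688302994)
side 0.73 [399. 205.] 53
side 0.68 [285. 190.] 1774
side 0.58 [412. 241.] 893
side ((0.6362146139144897, -0.254472553730011), 0.061594922095537186)
tri (array([ 0.64019724, -0.25596607,  0.05312302]), np.float64(0.0006791935054967607))
rack 0.85 0.61 [ 0.633 -0.249  0.002] 0.0003
turner 0.82 0.78 [ 0.255 -0.309  0.041] 0.0039
turner 0.78 0.52 [ 0.569 -0.259  0.046] 0.0093
turner_tip 0.83 0.65 [ 0.312 -0.235  0.03 ] 0.0014
turner_grip 0.7 0.9 [ 0.138 -0.306  0.021] 0.0009
turner_grip 0.56 0.78 [ 0.5   -0.254  0.14 ] 0.0104
```

The plate rests on the bars and the turner is unloaded. Dropping the blade further and drawing it straight out.

>>> carry_out([
  [-1,0,0,-0.06,0],
  [-1,0,0,-0.07,0],
  [-1,-0.05,0,0,0],
  [-1,-0.2,0,0,0],
  [-1,-0.3,0,0,0],
  [-1,-0.4,0,0,0],
  [-1,-0.4,0,0,0],
  [-1,-0.4,0,0,0],
  [-1,-0.4,0,0,0],
  [-1,-0.4,0,0,0],
])

```text
t: 28.35
ee_pos: [0.3681, -0.2597, 0.1178]
ee_rot: [0.0, 1.0, -0.0, 0.0]
ft_force: [0.1, -1.1, -0.9]
width: 0.0222
finger_force: 118.9
```

>>> carry_out([
  [-1,-0.3,0,0,0],
  [-1,-0.2,0,0,0],
  [-1,0,0,0.2,0],
  [-1,0,0.3,0.2,0],
  [-1,0,0.4,0,0],
  [-1,0,0.5,0,0],
  [-1,0,0.5,0,0],
  [-1,0.2,0.5,0,0],
  [-1,0.2,0.4,0,0],
  [-1,0.2,0,0,0],
])

```text
t: 29.35
ee_pos: [0.3762, -0.1271, 0.1384]
ee_rot: [-0.002, 1.0, 0.0, 0.001]
ft_force: [0.3, -0.8, -0.0]
width: 0.0228
finger_force: 118.9
```

```bash
python3 look2.py .058
```

```text
29.35 [ 0.3762 -0.1271  0.1384] [ 0.3 -0.8 -0. ] [-2.1e-03  1.0e+00  4.0e-04  7.0e-04]
scene 0.87 [214. 222.] 1407
scene ((0.6414384841918945, -0.2557043433189392), 0.06155962869524956)
side 0.93 [409. 242.] 1004
side 0.63 [403. 260.] 736
side ((0.6365208029747009, -0.25323790311813354), 0.06150975450873375)
tri (array([ 0.6397907 , -0.25449204,  0.0543453 ]), np.float64(0.003680981459157214))
rack 0.73 0.67 [ 0.615 -0.265  0.021] 0.0057
rack 0.72 0.67 [ 0.63  -0.253  0.004] 0.003
turner 0.81 0.78 [ 0.254 -0.314  0.039] 0.012
turner_tip 0.96 0.73 [ 0.311 -0.227  0.025] 0.0061
turner_tip 0.56 0.85 [ 0.538 -0.117  0.061] 0.0067
turner_grip 0.81 0.87 [ 0.139 -0.303  0.018] 0.0019
```

>>> carry_out([
  [-1,0,0,-0.2,0],
  [-1,0,0,-0.3,0],
  [-1,0,0,-0.3,0],
  [-1,0,0,-0.2,0],
  [-1,0,0,-0.1,0],
  [-1,0,0,-0.04,0],
  [-1,0,0,0,0],
])

```text
t: 30.85
ee_pos: [0.374, -0.1297, 0.0807]
ee_rot: [0.0, 1.0, 0.0, -0.0]
ft_force: [-0.7, 0.5, -0.3]
width: 0.0227
finger_force: 119.5
```

>>> carry_out([
  [-1,0,0,-0.02,0],
  [-1,0,0,0,0],
  [-0.3,0,0,0,0],
  [0,0,0,0,0],
  [0.2,0,0,0,0],
  [0.4,0,0,0,0],
  [0.6,0,0,0,0],
  [0.6,0,0,0,0],
])

```text
t: 31.65
ee_pos: [0.3746, -0.1298, 0.0796]
ee_rot: [0.0, 1.0, 0.0, 0.0]
ft_force: [-0.1, -0.1, 0.2]
width: 0.0685
finger_force: 0.0
```

>>> carry_out([
  [0.6,0,0,0.1,0],
  [0.6,0,0,0.2,0],
  [0.6,0,0,0.4,0],
  [0.6,0,0,0.4,0],
  [0.6,0,0,0.4,0],
  [0.6,0,0,0.4,0],
  [0.6,0,0,0.4,0],
  [0.6,0,0,0,0],
  [0.6,0,0,0,0],
])

```text
t: 32.55
ee_pos: [0.3747, -0.1298, 0.1953]
ee_rot: [0.0, 1.0, -0.0, 0.001]
ft_force: [-0.4, 0.2, -0.2]
width: 0.0685
finger_force: 0.0
```

```bash
python3 look2.py .058; python3 look.py
```

```text
32.55 [ 0.3747 -0.1298  0.1953] [-0.4  0.2 -0.2] [ 1.e-04  1.e+00 -0.e+00  8.e-04]
scene 0.77 [212. 223.] 1361
scene ((0.6416584253311157, -0.2554435431957245), 0.06123024597764015)
side 0.67 [411. 242.] 1046
side ((0.6368886232376099, -0.2539832592010498), 0.06242493540048599)
tri (array([ 0.64066018, -0.25435579,  0.05420772]), np.float64(0.004489710587945879))
rack 0.94 0.77 [ 0.639 -0.253 -0.002] 0.0038
turner 0.69 0.86 [ 0.258 -0.31   0.034] 0.0014
turner_tip 0.82 0.63 [ 0.313 -0.23   0.024] 0.0019
turner_tip 0.77 0.88 [ 0.538 -0.127  0.004] 0.0038
turner_grip 0.84 0.63 [ 0.135 -0.309  0.028] 0.0048
turner_grip 0.82 0.8 [ 0.372 -0.126  0.101] 0.0045
33.3 [ 0.3746 -0.1298  0.1946] [ 0.2  0.9 -0.3] 0.06807221063562212
turner 0.67 0.94 [ 0.26  -0.305  0.029] 0.001
turner_tip 0.81 0.93 [ 0.534 -0.126  0.002] 0.0119
turner_grip 0.59 0.88 [ 0.378 -0.13   0.105] 0.0059
plate 0.87 0.96 [ 0.634 -0.254  0.052] 0.0024
```

The turner stands alone on the ledge (tip at z≈0, grip point at about 0.10 m), and the plate is on the rack. Handing in.

```bash
python3 -c "
from cell import *
print(job_done())"
```

```text
the job is handed in; nothing more can be done
None
```

I handed the job in with the plate lying on the rack's bars, about 3 mm off centre by camera, and the turner standing on its own on the ledge; the hand-in did not say whether it passed.

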